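# Set a test-rig supply valve to two turns open and keep hold of it

### The job

The cylinder head on the test bed is about to be pressure-tested, and its supply valve has to be set from the seat. Turn the red valve wheel clockwise until it is fully closed against its stop, then back it off exactly two full turns from there, and finish still gripping the wheel's black handle, with the wheel at rest at that setting, ready to shut it if the head leaks: do not let go at the end. Leave the wrench, the jar and the socket on the bench where they are.

Things in the scene. Friction and masses are not known exactly. Their poses are not given: they have to be found in the camera images.
- handle_mid (a point): the wheel's handle: a black upright round grip, 25 mm in diameter (20 mm at its foot) and 58 mm tall, that stands on the wheel's rim 55 mm from the wheel's axis. The point is at its centre, half-way up (29 mm above its foot, 29 mm below its rounded top); its foot is 6.5 mm above the top of the rim. It spins freely about its own upright axis, so a gripper that holds it can go round the circle without turning. Nothing else on the rig rises above the foot of the handle.
- wheel_hub (a point): centre of the red four-spoked valve wheel, on its upright axis, at the height of the rim (rim 123 mm across, 13 mm thick, about 160 mm above the bench). The valve has a rising stem: wheel and handle rise 4 mm for each turn opened and sink as much when closing. The valve, its pipes, the pressure gauge and the aluminium cylinder head behind it are one fixed rig; its place and heading on the bench vary.
- wheel (a joint): angle of the valve wheel in rad, counted over all turns: 0 is fully closed (a hard stop), it grows as the valve opens, counter-clockwise seen from above (one turn is 6.283); it starts between 0.25 and 1.1 turns open and can open four turns. Packing friction, about 0.12 N m (2 to 3 N at the handle), holds the wheel wherever it is left.
- wrench_mid (a point): steel combination wrench 200 mm long lying on the bench to the right of the rig (seen from the robot); middle of its length; a bystander, not to be moved
- paste_mid (a point): jar 64 mm in diameter and 75 mm tall with a yellow label and a blue cap, on the bench to the left of the rig; its centre; a bystander, not to be moved
- socket_mid (a point): deep steel socket standing upright on the bench to the right of the rig, 32 mm in diameter and 60 mm tall; its centre; a bystander, not to be moved

How it is judged:
By the outcome, as a careful person would: the job done as asked, in the order asked, and still so for the second after the job is handed in, while the arm keeps its last pose, push and grip.
It also fails if it takes over 67 s, if anything falls off the work surface, if the arm or the gripper's body presses on something with over 40 N, if the wrist force passes 120 N, or if a joint passes its speed limit or range.

### The arm

A 7-joint arm with a two-finger parallel gripper is mounted at the origin on the work surface. World frame = base frame: x ahead of the robot, y to its left, z up, the work surface at z = 0. Lengths are in m, angles in rad, forces in N, time in s.
With the tool pointing down it reaches from about 0.35 to 0.9 m from the base axis. Payload 7.2 kg.
Tool frame: the origin (TCP) lies on the centre line of the jaws, within the pads' length; the fingertips stand 11 mm ahead of it and the grasp point (between the pads) lies 8 mm behind it (r.tips_ahead is the distance from the TCP to the fingertips, in m); z points along the fingers, y is the line along which they close (so a half turn about z gives the same grasp; the last joint's range is limited). The gripper opens to 88 mm and grips with 3 to 60 N. Pads are 20 mm wide; open, the fingers measure 115 mm over their backs; the gripper's body (75 mm by 178 mm) begins 61 mm behind the grasp point.
Start: joints at [-1.351, 0.411, -0.013, 1.596, 0.006, 1.134, -0.082], TCP at [0.177, 0.599, 0.234] pointing down, gripper open.
Joint ranges: [-2.95, 2.95], [-0.29, 1.99], [-1.47, 1.44], [0.14, 2.54], [-1.03, 4.17], [0.13, 1.85], [-2.86, 2.86]. Speed limits (rad/s): [2.39, 2.39, 3.01, 3.01, 3.14, 3.14, 3.14].

### API

Orientations are given as [roll, pitch, yaw] about the fixed x, y, z axes, in that order (R = Rz(yaw) Ry(pitch) Rx(roll)).
In Python, from station import r gives the robot as it stands. The module is installed in compiled form; this text tells all that it offers.
- The arm moves only by the shell command python3 -m inch 'ROWS' [FORCE]. ROWS is JSON, a list of rows, each a list of 3 entries, a list of its own where there are three numbers: the finger opening in m, from 0 to 0.0878, then the shift along the tool's x, y, z in m, then the turn about the tool's z in rad. A call has exactly 5 rows; each row is the pose to reach, as a shift and turn from the pose commanded when the call began, along the tool's axes at that moment; what a row does not reach only later rows make up. A row lasts 1/8 s, in which the tool goes at most 62.5 mm and 10.7 degrees, less where a joint would pass 70% of its speed; a pose out of reach is approached as far as the arm can. A call with a gripper value outside its range is refused whole. The fingers move at their own pace and stop on an object; FORCE is the grip in N (left out, the last holds). Time passes only in rows, so rows that repeat a pose let the fingers close, or fill a call up. It gives the time, the measured TCP pose, the force, the opening and the grip force at its end, in the units of the state.
- r.read_state(): the state, without advancing time (a new reading comes with each control period).
- r.capture(name): name is "side" or "top" or "wrist"; returns a dict with "color" (400x640x3 uint8, red, green, blue), "fovy" (degrees; the focal length in pixels is half the picture's height over the tangent of half this angle, whatever the lens; pixels are square), "cx", "cy" (the principal point, pixels), "xyz" and "attitude" of the camera in the world. Camera axes: x right, y down, z forward; pixel columns grow to the right and rows downward; lengths in m; the calibration is good to about 2 mm. A picture is of the moment at which its call begins. There is no depth.
- r.job_done(): hands the job in; it is judged then, once.
The state is a dict: "t": time; "qpos": joint angles; "qd": joint speeds; "effort": joint torques, N m; "tcp_pos": TCP position; "ee_rot": TCP orientation; "ft_force": force on the tool from outside, world axes, zero at the start; "torque": the same for the moment, N m; "width": finger opening in m; "grip_force": force on a finger pad.
Only numpy, scipy, OpenCV 4.12 (cv2) and the standard library are available. Lean on these libraries where they do the work, as an engineer would, in place of code of your own. Each camera call takes 0.05 s, during which the arm holds its last target. There are 200 camera calls.

## Working session

There is one attempt and no reset: what is moved stays moved. The work goes in short steps, Python scripts to look and compute and a shell command to move; the robot and the scene stay as the last step left them, time stands still between calls to the robot, and variables do not carry over. Pictures are saved under pics/ and viewed, at most 10 in all, crops included, and the job is handed in when it is done.

```bash
mkdir -p pics; python3 - <<'E'
from station import r
import cv2,json
s=r.read_state();print({k:s[k] for k in('t','tcp_pos','ee_rot','width','ft_force')})
for n in('side','top'):
    c=r.capture(n);cv2.imwrite(f'pics/{n}0.png',c['color'][:,:,::-1]);print(n,c['fovy'],c['cx'],c['cy'],c['xyz'],c['attitude'])
E
```

```text
{'t': 0.0, 'tcp_pos': array([0.17733335, 0.59881381, 0.2328036 ]), 'ee_rot': array([-3.14000724e+00,  1.41597597e-04,  2.85376676e+00]), 'width': 0.08782490622411868, 'ft_force': array([-0.35409735,  0.20957857, -0.95863623])}
side 52.26090302196036 317.908169375526 198.1244153434645 [ 0.48343629 -0.70325814  0.73414718] [-2.25008828 -0.01472762 -0.08626865]
top 52.37468753903788 317.1607928952363 200.32278439154007 [0.45414424 0.04840648 1.18975814] [-3.03694238e+00  2.22428178e-03 -1.56246554e+00]
```

View pics/top0.png

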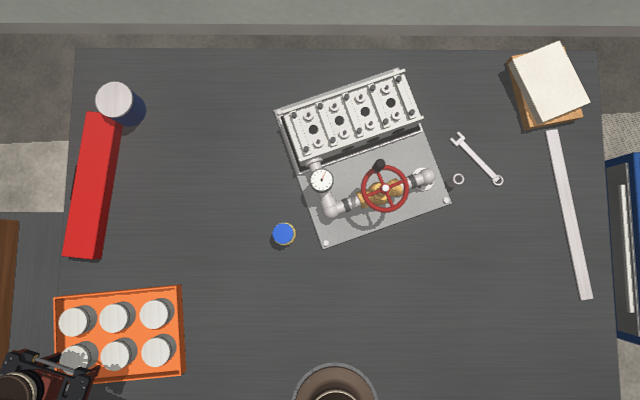

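View pics/side0.png

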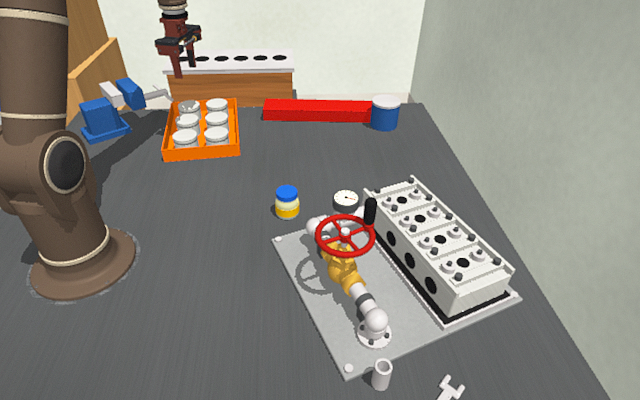

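The top view shows the red wheel around (386,188) with its black handle at about (379,165). In the side view the wheel is at (345,235) and the handle at (370,211). Next I'll locate the hub and handle.

```bash
cat > h.py <<'E'
from station import r
import numpy as np,cv2
from scipy.spatial.transform import Rotation as Ro
def rays(c,uv):
    f=200/np.tan(np.radians(c['fovy'])/2);uv=np.atleast_2d(uv).astype(float)
    d=np.c_[(uv[:,0]-c['cx'])/f,(uv[:,1]-c['cy'])/f,np.ones(len(uv))]
    return np.array(c['xyz']),d@Ro.from_euler('xyz',c['attitude']).as_matrix().T
def plane(c,uv,z):
    o,d=rays(c,uv);return o+d*((z-o[2])/d[:,2])[:,None]
def tri(c1,u1,c2,u2):
    o1,d1=rays(c1,u1);o2,d2=rays(c2,u2);d1=d1[0];d2=d2[0]
    t=np.linalg.lstsq(np.c_[d1,-d2],o2-o1,rcond=None)[0]
    a=o1+t[0]*d1;b=o2+t[1]*d2;return (a+b)/2,np.linalg.norm(a-b)
def big(m,box=None):
    if box: k=np.zeros_like(m);x0,y0,x1,y1=box;k[y0:y1,x0:x1]=1;m=m*k
    n,l,s,_=cv2.connectedComponentsWithStats(m.astype(np.uint8));i=1+np.argmax(s[1:,4]);return l==i
def red(c): 
    a=c['color'].astype(int);return ((a[...,0]>90)&(a[...,0]>2.2*a[...,1])&(a[...,0]>2.2*a[...,2])).astype(np.uint8)
def black(c): return (c['color'].max(2)<45).astype(np.uint8)
def circ(P): # algebraic circle
    s=np.linalg.lstsq(np.c_[2*P,np.ones(len(P))],(P**2).sum(1),rcond=None)[0];return s[:2],np.sqrt(s[2]+s[0]**2+s[1]**2)
def hull(m):
    return cv2.convexHull(np.argwhere(m)[:,::-1].astype(np.int32))[:,0]
E
python3 - <<'E'
from h import *
T=r.capture('top');S=r.capture('side')
mt=big(red(T),(340,140,430,230));ms=big(red(S),(300,200,400,270))
for n,c,m in(('T',T,mt),('S',S,ms)):
    h=hull(m)
    for z in(.155,.16,.165): 
        print(n,z,circ(plane(c,h,z)[:,:2]))
    print(cv2.fitEllipse(h.astype(np.float32)))
et=cv2.fitEllipse(hull(mt).astype(np.float32))[0];es=cv2.fitEllipse(hull(ms).astype(np.float32))[0]
print('hub',tri(T,et,S,es))
bt=big(black(T),(368,152,392,178));bs=big(black(S),(358,192,382,228))
for b in(bt,bs): p=np.argwhere(b)[:,::-1];print(len(p),p.mean(0),p.min(0),p.max(0))
print('handle',tri(T,np.argwhere(bt)[:,::-1].mean(0),S,np.argwhere(bs)[:,::-1].mean(0)))
for n,c,b in(('t',T,(330,130,440,240)),('s',S,(290,180,400,290))):
    cv2.imwrite(f'pics/z{n}.png',cv2.resize(c['color'][b[1]:b[3],b[0]:b[2],::-1],None,fx=4,fy=4,interpolation=0))
a=cv2.hconcat([cv2.imread('pics/zt.png'),cv2.imread('pics/zs.png')]);cv2.imwrite('pics/zz.png',cv2.resize(a,(800,400)))
E
```

```text
T 0.155 (array([ 0.59565581, -0.12080387]), np.float64(0.05933974780942971))
T 0.16 (array([ 0.59497202, -0.11998624]), np.float64(0.059053015356457426))
T 0.165 (array([ 0.59428823, -0.11916861]), np.float64(0.0587662829034866))
((384.4736328125, 188.26429748535156), (45.596500396728516, 46.568477630615234), 122.28443908691406)
S 0.155 (array([ 0.59875789, -0.10963257]), np.float64(0.06290542872020947))
S 0.16 (array([ 0.59776228, -0.11475757]), np.float64(0.0623623419982754))
S 0.165 (array([ 0.59676666, -0.11988257]), np.float64(0.06181925527634854))
((345.0431213378906, 235.33497619628906), (43.65056228637695, 61.354454040527344), 92.00315856933594)
hub (array([ 0.59579574, -0.11985944,  0.16143419]), np.float64(0.0027075793194344714))Traceback (most recent call last):
  File "<stdin>", line 11, in <module>
  File "h.py", line 16, in big
    n,l,s,_=cv2.connectedComponentsWithStats(m.astype(np.uint8));i=1+np.argmax(s[1:,4]);return l==i
                                                                     ~~~~~~~~~^^^^^^^^^
    return _wrapfunc(a, 'argmax', axis=axis, out=out, **kwds)
    return bound(*args, **kwds)
ValueError: attempt to get argmax of an empty sequence
```

```bash
python3 - <<'E'
from h import *
T=r.capture('top');S=r.capture('side')
bl=lambda c:((c['color'].max(2)<62)&(np.ptp(c['color'].astype(int),2)<14)).astype(np.uint8) if False else ((c['color'].max(2)<62)&((c['color'].max(2).astype(int)-c['color'].min(2))<14)).astype(np.uint8)
print(T['color'][158:172,379].tolist(),S['color'][211,360:382].tolist())
bt=big(bl(T),(368,152,392,178));bs=big(bl(S),(358,192,382,228))
for b in(bt,bs): p=np.argwhere(b)[:,::-1];print(len(p),p.mean(0),p.min(0),p.max(0))
print('handle',tri(T,np.argwhere(bt)[:,::-1].mean(0),S,np.argwhere(bs)[:,::-1].mean(0)))
for n,c,b in(('t',T,(330,130,440,240)),('s',S,(290,180,400,290))):
    cv2.imwrite(f'pics/z{n}.png',cv2.resize(c['color'][b[1]:b[3],b[0]:b[2],::-1],None,fx=4,fy=4,interpolation=0))
a=cv2.hconcat([cv2.imread('pics/zt.png'),cv2.imread('pics/zs.png')]);cv2.imwrite('pics/zz.png',cv2.resize(a,(800,400)))
E
```

```text
[[170, 169, 166], [65, 63, 62], [72, 69, 67], [77, 74, 73], [76, 73, 72], [76, 73, 72], [76, 73, 72], [76, 73, 72], [72, 70, 68], [60, 57, 55], [58, 56, 54], [57, 55, 53], [54, 52, 50], [84, 74, 72]] [[249, 247, 245], [251, 249, 248], [255, 255, 255], [211, 205, 201], [37, 37, 37], [14, 17, 17], [24, 22, 27], [26, 27, 28], [35, 31, 32], [28, 30, 29], [26, 26, 30], [29, 29, 31], [30, 30, 32], [26, 30, 31], [23, 24, 26], [24, 23, 27], [119, 120, 113], [149, 149, 141], [148, 148, 141], [139, 138, 133], [132, 133, 125], [132, 130, 124]]
41 [376.6097561  167.26829268] [373 162] [382 170]
272 [369.68382353 210.13970588] [364 197] [376 224]
handle (array([ 0.64441408, -0.09451046,  0.20315616]), np.float64(0.007377152754643108))
```

View pics/zz.png

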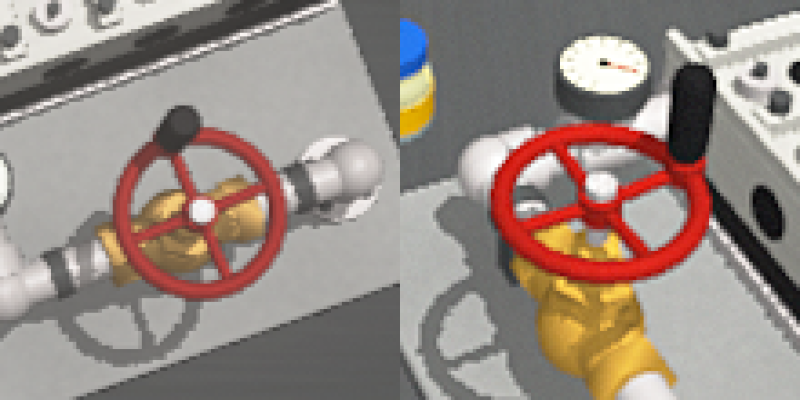

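```bash
python3 - <<'E'
from h import *
T=r.capture('top');S=r.capture('side')
print(tri(T,(379,165.5),S,(370,211.3)), plane(T,(379,165.5),.2035),plane(S,(370,211.3),.2035),plane(T,(385.2,188.2),.168),plane(S,(345,232.5),.168))
s=r.read_state();R=Ro.from_euler('xyz',s['ee_rot']).as_matrix();print(s['t'],s['tcp_pos'],R.round(3).tolist())
E
```

```text
(array([ 0.64619708, -0.09986718,  0.20498706]), np.float64(0.002790732491531068)) [[ 0.64506934 -0.09992536  0.2035    ]] [[ 0.64810708 -0.09797237  0.2035    ]] [[ 0.59371465 -0.12052444  0.168     ]] [[ 0.59690258 -0.11834939  0.168     ]]
0.4 [0.17740942 0.59923315 0.23353277] [[-0.959, 0.284, -0.0], [0.284, 0.959, -0.0], [-0.0, -0.0, -1.0]]
```

The handle is at about (0.6465,-0.0985,0.204) and the hub at (0.595,-0.119), so the handle sits at 22°. I'll move to above the handle, keeping the yaw.

```bash
python3 -m inch '[[0.0878,[0,0,-0.04],0],[0.0878,[-0.02,-0.016,-0.077],0],[0.0878,[-0.055,-0.045,-0.077],0],[0.0878,[-0.09,-0.074,-0.077],0],[0.0878,[-0.128,-0.106,-0.077],0]]'
python3 -m inch '[[0.0878,[-0.04,-0.033,0],0],[0.0878,[-0.08,-0.066,0],0],[0.0878,[-0.12,-0.099,0],0],[0.0878,[-0.16,-0.132,0],0],[0.0878,[-0.2,-0.165,0],0]]'
python3 -m inch '[[0.0878,[-0.04,-0.033,0],0],[0.0878,[-0.08,-0.066,0],0],[0.0878,[-0.12,-0.099,0],0],[0.0878,[-0.16,-0.132,0],0],[0.0878,[-0.2,-0.165,0],0]]'
python3 -m inch '[[0.0878,[-0.04,-0.033,0],0],[0.0878,[-0.075,-0.062,0],0],[0.0878,[-0.105,-0.086,0],0],[0.0878,[-0.12,-0.1,0],0],[0.0878,[-0.12,-0.1,0],0]]'
python3 - <<'E'
from h import *
s=r.read_state();print(s['t'],s['tcp_pos'],s['qpos'],s['ee_rot'],s['ft_force'])
W=r.capture('wrist');cv2.imwrite('pics/w1.png',W['color'][:,:,::-1]);print(W['xyz'],W['attitude'],W['fovy'],W['cx'],W['cy'])
E
```

```text
t: 1.02
tcp_pos: [0.2706, 0.4602, 0.3108]
ee_rot: [3.141, 0.0, 2.854]
ft_force: [0.1, 0.7, -0.3]
width: 0.088
grip_force: 0.0
t: 1.65
tcp_pos: [0.4158, 0.2448, 0.311]
ee_rot: [3.141, 0.0, 2.854]
ft_force: [1.3, -0.0, -0.4]
width: 0.0877
grip_force: 0.0
t: 2.28
tcp_pos: [0.5607, 0.03, 0.3109]
ee_rot: [3.141, 0.0, 2.854]
ft_force: [-0.0, 0.8, 0.4]
width: 0.0879
grip_force: 0.0
t: 2.9
tcp_pos: [0.6465, -0.0996, 0.3103]
ee_rot: [-3.141, -0.001, 2.852]
ft_force: [0.1, 0.2, -0.2]
width: 0.0878
grip_force: 0.0
2.9 [ 0.64651449 -0.09959686  0.31025357] [-0.25516001  0.43778905  0.49599115  1.43742021 -0.20927196  1.31966802
  1.53441386] [-3.14100334e+00 -6.02840811e-04  2.85183052e+00] [ 0.05942371  0.21763715 -0.15615716]
[ 0.57212986 -0.07755557  0.46131343] [2.86014892e+00 6.95068886e-04 1.28076949e+00] 68.92671765898194 320.12720719259823 200.60720106186017
```

View pics/w1.png

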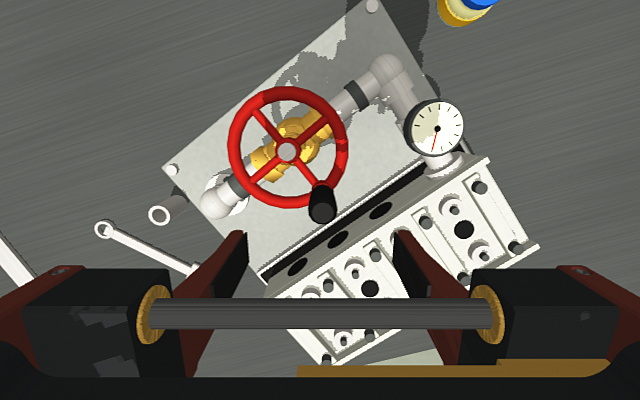

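The wrist view shows the wheel centred near (288,148) and the handle at about (322,204), roughly centred between the fingers. I'll refine both positions from this view.

```bash
python3 - <<'E'
from h import *
W=r.capture('wrist')
h=hull(big(red(W),(215,75,360,225)));P=plane(W,h,.1615)[:,:2];print('hub',circ(P))
m=big(((W['color'].max(2)<60)).astype(np.uint8),(300,175,342,228));p=np.argwhere(m)[:,::-1];print(len(p),p.mean(0),p.min(0),p.max(0))
print(plane(W,p.mean(0),.2035),plane(W,(323.5,212),.226))
E
```

```text
hub (array([ 0.59447423, -0.11944439]), np.float64(0.06147622419838622))
891 [320.35353535 205.45791246] [307 185] [334 224]
[[ 0.64788232 -0.09855583  0.2035    ]] [[ 0.6475955  -0.09570214  0.226     ]]
```

```bash
python3 -m inch '[[0.0878,[0,0,0.03],0],[0.0878,[0,0,0.065],0],[0.0878,[0,0,0.095],0],[0.0878,[0,0,0.113],0],[0.0878,[0,0,0.113],0]]' 35
python3 -m inch '[[0.02,[0,0,0],0],[0.015,[0,0,0],0],[0.015,[0,0,0],0],[0.015,[0,0,0],0],[0.015,[0,0,0],0]]' 35
```

```text
t: 3.62
tcp_pos: [0.646, -0.0973, 0.1969]
ee_rot: [3.141, -0.002, 2.855]
ft_force: [0.3, 0.4, -0.3]
width: 0.0878
grip_force: 0.0
t: 4.25
tcp_pos: [0.6466, -0.0986, 0.1977]
ee_rot: [3.142, 0.0, 2.854]
ft_force: [-0.3, 0.1, -0.5]
width: 0.0414
grip_force: 0.0
```

```bash
python3 -m inch '[[0.015,[0,0,0],0],[0.015,[0,0,0],0],[0.015,[0,0,0],0],[0.015,[0,0,0],0],[0.015,[0,0,0],0]]' 35
python3 - <<'E'
import numpy as np
from scipy.spatial.transform import Rotation as Ro
from station import r
s=r.read_state();print(s['tcp_pos'],s['ft_force'],s['width'],s['grip_force'])
R=Ro.from_euler('xyz',[np.pi,0,2.854]).as_matrix();h=np.array([.5945,-.1194])
def P(a,o=0): return np.array([.055*np.cos(np.radians(a)),.055*np.sin(np.radians(a)),o])
a0=21.5
for k in range(4):
    print(k,[ (R.T@(P(a0-90*k-15*i)-P(a0-90*k))).round(4).tolist() for i in range(1,7)])
E
```

```text
t: 4.88
tcp_pos: [0.6467, -0.0983, 0.1976]
ee_rot: [3.141, 0.0, 2.854]
ft_force: [0.2, 1.4, -1.0]
width: 0.0242
grip_force: 35.0
[ 0.64671649 -0.09834233  0.19764903] [ 0.1535809   1.44514749 -0.95487526] 0.024177166551596147 35.000027330825105
0 [[-0.0073, -0.0124, -0.0], [-0.0111, -0.0262, -0.0], [-0.0112, -0.0406, -0.0], [-0.0076, -0.0545, -0.0], [-0.0006, -0.067, -0.0], [0.0095, -0.0772, -0.0]]
1 [[0.0124, -0.0073, -0.0], [0.0262, -0.0111, -0.0], [0.0406, -0.0112, -0.0], [0.0545, -0.0076, -0.0], [0.067, -0.0006, -0.0], [0.0772, 0.0095, 0.0]]
2 [[0.0073, 0.0124, 0.0], [0.0111, 0.0262, 0.0], [0.0112, 0.0406, 0.0], [0.0076, 0.0545, 0.0], [0.0006, 0.067, 0.0], [-0.0095, 0.0772, 0.0]]
3 [[-0.0124, 0.0073, 0.0], [-0.0262, 0.0111, 0.0], [-0.0406, 0.0112, 0.0], [-0.0545, 0.0076, 0.0], [-0.067, 0.0006, 0.0], [-0.0772, -0.0095, -0.0]]
```

```bash
python3 -m inch '[[0.015,[-0.0073,-0.0124,0.0002],0],[0.015,[-0.0111,-0.0262,0.0003],0],[0.015,[-0.0112,-0.0406,0.0005],0],[0.015,[-0.0076,-0.0545,0.0007],0],[0.015,[-0.0006,-0.067,0.0008],0]]'
cat > chk.py <<'E'
import sys;sys.path.insert(0,'.')
import numpy as np
from station import r
s=r.read_state();h=np.array([.5945,-.1194]);d=s['tcp_pos'][:2]-h
a=np.degrees(np.arctan2(d[1],d[0]));u=d/np.linalg.norm(d);t=np.array([-u[1],u[0]]);f=np.array(s['ft_force'])
print('t%.2f ang %.1f rad %.1f z %.1f Ft %.1f Fr %.1f Fz %.1f w %.1f'%(s['t'],a,1e3*np.linalg.norm(d),1e3*s['tcp_pos'][2],f[:2]@t,f[:2]@u,f[2],1e3*s['width']))
sys.exit(int(abs(f[:2]@t)>8))
E
python3 chk.py
python3 - <<'E'
import numpy as np
from scipy.spatial.transform import Rotation as Ro
R=Ro.from_euler('xyz',[np.pi,0,2.854]).as_matrix()
P=lambda a:np.array([55*np.cos(np.radians(a)),55*np.sin(np.radians(a)),0])
for k in range(18):
    a=21.5-75-15*k;print(a,(R.T@(P(a-15)-P(a))).round(1)[:2],end=' ')
E
```

```text
t: 5.5
tcp_pos: [0.6274, -0.1643, 0.1968]
ee_rot: [-3.141, 0.0, 2.853]
ft_force: [1.7, 2.7, -1.3]
width: 0.024
grip_force: 35.0
t5.50 ang -53.8 rad 55.7 z 196.8 Ft 2.9 Fr -1.2 Fz -1.3 w 24.0
-53.5 [ 10.1 -10.2] -68.5 [12.4 -7.3] -83.5 [13.8 -3.8] -98.5 [14.4 -0.1] -113.5 [13.9  3.6] -128.5 [12.5  7.1] -143.5 [10.2 10.1] -158.5 [ 7.3 12.4] -173.5 [ 3.8 13.8] -188.5 [ 0.1 14.4] -203.5 [-3.6 13.9] -218.5 [-7.1 12.5] -233.5 [-10.1  10.2] -248.5 [-12.4   7.3] -263.5 [-13.8   3.8] -278.5 [-14.4   0.1] -293.5 [-13.9  -3.6] -308.5 [-12.5  -7.1]
```

Tracking is good at about 3 N. I'll continue clockwise in 7.5° calls, with a force check between them that stops the chain.

```bash
(c="python3 chk.py"
python3 -m inch '[[0.015,[0.001,-0.001,0],0],[0.015,[0.002,-0.002,0],0],[0.015,[0.003,-0.003,0],0],[0.015,[0.004,-0.004,0.0001],0],[0.015,[0.005,-0.0051,0.0001],0]]' >/dev/null && $c &&
python3 -m inch '[[0.015,[0.001,-0.001,0],0],[0.015,[0.002,-0.002,0],0],[0.015,[0.003,-0.003,0],0],[0.015,[0.004,-0.004,0.0001],0],[0.015,[0.005,-0.0051,0.0001],0]]' >/dev/null && $c &&
python3 -m inch '[[0.015,[0.0012,-0.0007,0],0],[0.015,[0.0025,-0.0015,0],0],[0.015,[0.0037,-0.0022,0],0],[0.015,[0.005,-0.0029,0.0001],0],[0.015,[0.0062,-0.0037,0.0001],0]]' >/dev/null && $c &&
python3 -m inch '[[0.015,[0.0012,-0.0007,0],0],[0.015,[0.0025,-0.0015,0],0],[0.015,[0.0037,-0.0022,0],0],[0.015,[0.005,-0.0029,0.0001],0],[0.015,[0.0062,-0.0036,0.0001],0]]' >/dev/null && $c &&
python3 -m inch '[[0.015,[0.0014,-0.0004,0],0],[0.015,[0.0028,-0.0008,0],0],[0.015,[0.0041,-0.0011,0],0],[0.015,[0.0055,-0.0015,0.0001],0],[0.015,[0.0069,-0.0019,0.0001],0]]' >/dev/null && $c &&
python3 -m inch '[[0.015,[0.0014,-0.0004,0],0],[0.015,[0.0028,-0.0008,0],0],[0.015,[0.0041,-0.0011,0],0],[0.015,[0.0055,-0.0015,0.0001],0],[0.015,[0.0069,-0.0019,0.0001],0]]' >/dev/null && $c &&
python3 -m inch '[[0.015,[0.0014,0,0],0],[0.015,[0.0029,0,0],0],[0.015,[0.0043,0,0],0],[0.015,[0.0058,0,0.0001],0],[0.015,[0.0072,0,0.0001],0]]' >/dev/null && $c &&
python3 -m inch '[[0.015,[0.0014,0,0],0],[0.015,[0.0029,0,0],0],[0.015,[0.0043,0,0],0],[0.015,[0.0058,0,0.0001],0],[0.015,[0.0072,-0.0001,0.0001],0]]' >/dev/null && $c &&
python3 -m inch '[[0.015,[0.0014,0.0004,0],0],[0.015,[0.0028,0.0007,0],0],[0.015,[0.0042,0.0011,0],0],[0.015,[0.0056,0.0014,0.0001],0],[0.015,[0.007,0.0018,0.0001],0]]' >/dev/null && $c &&
python3 -m inch '[[0.015,[0.0014,0.0004,0],0],[0.015,[0.0028,0.0007,0],0],[0.015,[0.0042,0.0011,0],0],[0.015,[0.0056,0.0014,0.0001],0],[0.015,[0.0069,0.0018,0.0001],0]]' >/dev/null && $c ); echo rc $?
```

```text
t6.12 ang -59.1 rad 55.0 z 197.0 Ft 1.3 Fr 4.0 Fz -1.6 w 24.4
t6.75 ang -67.3 rad 54.9 z 196.8 Ft 1.4 Fr 4.0 Fz 0.1 w 24.0
t7.38 ang -75.1 rad 54.7 z 196.7 Ft 1.9 Fr 4.4 Fz -0.2 w 23.9
t8.00 ang -82.5 rad 54.6 z 196.5 Ft 1.9 Fr 3.7 Fz 0.3 w 23.9
t8.62 ang -90.2 rad 54.4 z 196.5 Ft 1.8 Fr 5.1 Fz 1.1 w 23.8
t9.25 ang -97.7 rad 54.3 z 196.3 Ft 2.4 Fr 4.0 Fz 0.8 w 23.8
t9.88 ang -105.4 rad 54.1 z 196.2 Ft 2.5 Fr 5.6 Fz 2.1 w 24.1
t10.50 ang -113.0 rad 54.0 z 196.0 Ft 2.4 Fr 3.7 Fz 2.6 w 24.2
t11.12 ang -120.7 rad 53.9 z 196.0 Ft 2.7 Fr 4.8 Fz 2.8 w 23.7
t11.75 ang -128.3 rad 53.8 z 195.9 Ft 2.2 Fr 4.3 Fz 3.5 w 24.1
rc 0
```

```bash
(c="python3 chk.py"
python3 -m inch '[[0.015,[0.0013,0.0007,0],0],[0.015,[0.0025,0.0014,0],0],[0.015,[0.0038,0.0021,0],0],[0.015,[0.005,0.0028,0],0],[0.015,[0.0062,0.0035,0],0]]' >/dev/null && $c &&
python3 -m inch '[[0.015,[0.0013,0.0007,0],0],[0.015,[0.0025,0.0014,0],0],[0.015,[0.0038,0.0021,0],0],[0.015,[0.005,0.0028,0],0],[0.015,[0.0063,0.0036,0.0001],0]]' >/dev/null && $c &&
python3 -m inch '[[0.015,[0.001,0.001,0],0],[0.015,[0.002,0.002,0],0],[0.015,[0.003,0.003,0],0],[0.015,[0.0041,0.004,0],0],[0.015,[0.0051,0.005,0],0]]' >/dev/null && $c &&
python3 -m inch '[[0.015,[0.001,0.001,0],0],[0.015,[0.002,0.002,0],0],[0.015,[0.003,0.003,0],0],[0.015,[0.0041,0.004,0],0],[0.015,[0.0051,0.0051,0.0001],0]]' >/dev/null && $c &&
python3 -m inch '[[0.015,[0.0007,0.0012,0],0],[0.015,[0.0015,0.0025,0],0],[0.015,[0.0022,0.0037,0],0],[0.015,[0.0029,0.005,0],0],[0.015,[0.0037,0.0062,0.0001],0]]' >/dev/null && $c &&
python3 -m inch '[[0.015,[0.0007,0.0012,0],0],[0.015,[0.0015,0.0025,0],0],[0.015,[0.0022,0.0037,0],0],[0.015,[0.0029,0.005,0],0],[0.015,[0.0036,0.0062,0.0001],0]]' >/dev/null && $c &&
python3 -m inch '[[0.015,[0.0004,0.0014,0],0],[0.015,[0.0008,0.0028,0],0],[0.015,[0.0011,0.0041,0],0],[0.015,[0.0015,0.0055,0],0],[0.015,[0.0019,0.0069,0.0001],0]]' >/dev/null && $c &&
python3 -m inch '[[0.015,[0.0004,0.0014,0],0],[0.015,[0.0008,0.0028,0],0],[0.015,[0.0011,0.0041,0],0],[0.015,[0.0015,0.0055,0],0],[0.015,[0.0019,0.0069,0.0001],0]]' >/dev/null && $c &&
python3 -m inch '[[0.015,[0,0.0014,0],0],[0.015,[0,0.0029,0],0],[0.015,[0,0.0043,0],0],[0.015,[0,0.0058,0],0],[0.015,[0,0.0072,0.0001],0]]' >/dev/null && $c &&
python3 -m inch '[[0.015,[0,0.0014,0],0],[0.015,[0,0.0029,0],0],[0.015,[0,0.0043,0],0],[0.015,[0,0.0058,0],0],[0.015,[0.0001,0.0072,0.0001],0]]' >/dev/null && $c ); echo rc $?
```

```text
t12.38 ang -136.0 rad 53.7 z 195.8 Ft 2.4 Fr 5.6 Fz 3.7 w 24.0
t13.00 ang -143.7 rad 53.7 z 195.7 Ft 1.7 Fr 3.7 Fz 2.9 w 24.1
t13.62 ang -151.3 rad 53.5 z 195.7 Ft 1.3 Fr 5.1 Fz 3.5 w 24.1
t14.25 ang -159.1 rad 53.5 z 195.6 Ft 2.2 Fr 3.7 Fz 1.2 w 24.0
t14.88 ang -162.4 rad 53.5 z 195.8 Ft 16.5 Fr 1.4 Fz -2.8 w 24.0
rc 1
```

The stop is felt at about -162°. I'll press a little more to confirm it and average the pose.

```bash
cat > avg.py <<'E'
from h import *
Q=[]
for i in range(4):
    r.capture('top');s=r.read_state();Q.append(np.r_[s['tcp_pos'],s['ft_force'],s['width']])
print('avg',s['t'],(np.mean(Q,0)*np.r_[[1e3]*3,1,1,1,1e3]).round(2),'sd',(np.std(Q,0)[:3]*1e3).round(2))
E
python3 avg.py;python3 -m inch '[[0.015,[0.0005,0.001,0],0],[0.015,[0.001,0.0017,0],0],[0.015,[0.001,0.0017,0],0],[0.015,[0.001,0.0017,0],0],[0.015,[0.001,0.0017,0],0]]' >/dev/null;python3 chk.py;python3 avg.py
```

```text
avg 15.075 [ 543.53 -135.73  195.76    2.5   -13.49   -4.04   24.07] sd [0.01 0.02 0.02]
t15.70 ang -162.9 rad 53.5 z 195.8 Ft 17.7 Fr 0.5 Fz -4.5 w 24.1
avg 15.9 [ 543.35 -135.16  195.81    4.53  -17.54   -5.7    23.84] sd [0.01 0.01 0.  ]
```

```bash
for i in 1; do python3 -m inch '[[0.015,[-0.0005,-0.0008,0],0],[0.015,[-0.001,-0.0017,0],0],[0.015,[-0.001,-0.0017,0],0],[0.015,[-0.001,-0.0017,0],0],[0.015,[-0.001,-0.0017,0],0]]' >/dev/null;python3 avg.py;python3 -m inch '[[0.015,[-0.0005,-0.0008,0],0],[0.015,[-0.001,-0.0017,0],0],[0.015,[-0.001,-0.0017,0],0],[0.015,[-0.001,-0.0017,0],0],[0.015,[-0.001,-0.0017,0],0]]' >/dev/null;python3 avg.py;done; python3 chk.py
```

```text
avg 16.725 [ 543.52 -135.71  195.75    2.95  -13.04   -3.4    24.07] sd [0.01 0.02 0.01]
avg 17.55 [ 543.72 -136.3   195.68    1.57  -10.11   -1.65   24.17] sd [0.01 0.02 0.01]
t17.55 ang -161.6 rad 53.5 z 195.7 Ft 9.5 Fr 1.8 Fz -1.4 w 24.1
```

```bash
python3 -m inch '[[0.015,[-0.0005,-0.0008,0],0],[0.015,[-0.001,-0.0017,0],0],[0.015,[-0.0015,-0.0026,0],0],[0.015,[-0.0015,-0.0026,0],0],[0.015,[-0.0015,-0.0026,0],0]]' >/dev/null;python3 avg.py;python3 -m inch '[[0.015,[-0.0005,-0.0008,0],0],[0.015,[-0.001,-0.0017,0],0],[0.015,[-0.001,-0.0017,0],0],[0.015,[-0.001,-0.0017,0],0],[0.015,[-0.001,-0.0017,0],0]]' >/dev/null;python3 avg.py; python3 chk.py
python3 - <<'E'
from h import *
W=r.capture('wrist');cv2.imwrite('pics/w2.png',W['color'][:,:,::-1]);T=r.capture('top')
E
```

```text
avg 18.375 [ 5.4400e+02 -1.3712e+02  1.9560e+02 -6.5000e-01 -5.0000e+00  5.2000e-01
  2.4080e+01] sd [0.01 0.   0.01]
avg 19.2 [ 544.26 -138.03  195.49   -2.41    0.76    2.31   24.16] sd [0.01 0.03 0.01]
t19.20 ang -159.6 rad 53.6 z 195.5 Ft -2.5 Fr 2.1 Fz 2.3 w 24.0
```

View pics/w2.png

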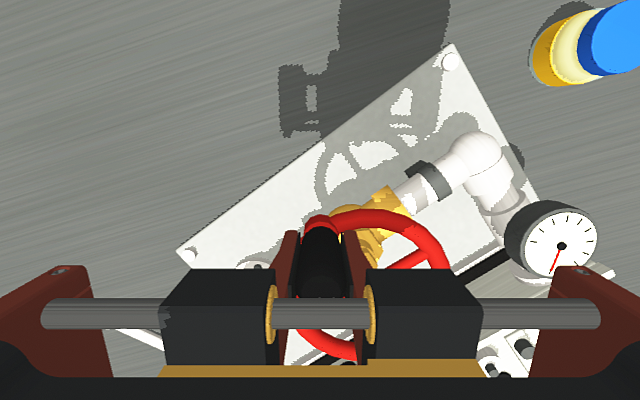

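The handle at (320,258) is still held between the pads. The unloaded stop reference is TCP (544.2,-137.8) mm. Next are the rows for opening.

```bash
python3 - <<'E'
import numpy as np
from scipy.spatial.transform import Rotation as Ro
R=Ro.from_euler('xyz',[np.pi,0,2.854]).as_matrix()
P=lambda a:np.array([55*np.cos(np.radians(a)),55*np.sin(np.radians(a)),0])
for k in range(6):
    a=-160+60*k;print(a,[(R.T@(P(a+12*i)-P(a))).round(1)[:2].tolist() for i in range(1,6)])
E
```

```text
-160 [[-7.8, -8.5], [-17.1, -15.2], [-27.7, -19.7], [-38.9, -22.0], [-50.4, -22.0]]
-100 [[-11.2, 2.5], [-21.7, 7.2], [-30.9, 14.1], [-38.6, 22.7], [-44.2, 32.7]]
-40 [[-3.5, 11.0], [-4.6, 22.4], [-3.3, 33.8], [0.4, 44.7], [6.2, 54.6]]
20 [[7.8, 8.5], [17.1, 15.2], [27.7, 19.7], [38.9, 22.0], [50.4, 22.0]]
80 [[11.2, -2.5], [21.7, -7.2], [30.9, -14.1], [38.6, -22.7], [44.2, -32.7]]
140 [[3.5, -11.0], [4.6, -22.4], [3.3, -33.8], [-0.4, -44.7], [-6.2, -54.6]]
```

```bash
(c="python3 chk.py"
python3 -m inch '[[0.015,[-0.0078,-0.0085,-0.0001],0],[0.015,[-0.0171,-0.0152,-0.0003],0],[0.015,[-0.0277,-0.0197,-0.0004],0],[0.015,[-0.0389,-0.022,-0.0005],0],[0.015,[-0.0504,-0.022,-0.0007],0]]' >/dev/null && $c &&
python3 -m inch '[[0.015,[-0.0112,0.0025,-0.0001],0],[0.015,[-0.0217,0.0072,-0.0003],0],[0.015,[-0.0309,0.0141,-0.0004],0],[0.015,[-0.0386,0.0227,-0.0005],0],[0.015,[-0.0442,0.0327,-0.0007],0]]' >/dev/null && $c &&
python3 -m inch '[[0.015,[-0.0035,0.011,-0.0001],0],[0.015,[-0.0046,0.0224,-0.0003],0],[0.015,[-0.0033,0.0338,-0.0004],0],[0.015,[0.0004,0.0447,-0.0005],0],[0.015,[0.0062,0.0546,-0.0007],0]]' >/dev/null && $c )
```

```text
t19.93 ang -97.7 rad 54.9 z 196.0 Ft -3.2 Fr -5.2 Fz 0.5 w 24.2
t20.55 ang -39.9 rad 56.4 z 196.6 Ft -2.8 Fr -5.9 Fz 0.5 w 23.8
t21.18 ang 19.3 rad 56.5 z 197.6 Ft -2.6 Fr -2.6 Fz -2.9 w 24.0
```

```bash
(c="python3 chk.py"
python3 -m inch '[[0.015,[0.0078,0.0085,-0.0001],0],[0.015,[0.0171,0.0152,-0.0003],0],[0.015,[0.0277,0.0197,-0.0004],0],[0.015,[0.0389,0.022,-0.0005],0],[0.015,[0.0504,0.022,-0.0006],0]]' >/dev/null && $c &&
python3 -m inch '[[0.015,[0.0112,-0.0025,-0.0001],0],[0.015,[0.0217,-0.0072,-0.0003],0],[0.015,[0.0309,-0.0141,-0.0004],0],[0.015,[0.0386,-0.0227,-0.0005],0],[0.015,[0.0442,-0.0327,-0.0006],0]]' >/dev/null && $c &&
python3 -m inch '[[0.015,[0.0035,-0.011,-0.0001],0],[0.015,[0.0046,-0.0224,-0.0003],0],[0.015,[0.0033,-0.0338,-0.0004],0],[0.015,[-0.0004,-0.0447,-0.0005],0],[0.015,[-0.0062,-0.0546,-0.0007],0]]' >/dev/null && $c && python3 avg.py &&
python3 -m inch '[[0.015,[-0.0078,-0.0085,-0.0001],0],[0.015,[-0.0171,-0.0152,-0.0003],0],[0.015,[-0.0277,-0.0197,-0.0004],0],[0.015,[-0.0389,-0.022,-0.0005],0],[0.015,[-0.0504,-0.022,-0.0007],0]]' >/dev/null && $c &&
python3 -m inch '[[0.015,[-0.0112,0.0025,-0.0001],0],[0.015,[-0.0217,0.0072,-0.0003],0],[0.015,[-0.0309,0.0141,-0.0004],0],[0.015,[-0.0386,0.0227,-0.0005],0],[0.015,[-0.0442,0.0327,-0.0007],0]]' >/dev/null && $c &&
python3 -m inch '[[0.015,[-0.0035,0.011,-0.0001],0],[0.015,[-0.0046,0.0224,-0.0003],0],[0.015,[-0.0033,0.0338,-0.0004],0],[0.015,[0.0004,0.0447,-0.0005],0],[0.015,[0.0062,0.0546,-0.0007],0]]' >/dev/null && $c &&
python3 -m inch '[[0.015,[0.0078,0.0085,-0.0001],0],[0.015,[0.0171,0.0152,-0.0003],0],[0.015,[0.0277,0.0197,-0.0004],0],[0.015,[0.0389,0.022,-0.0005],0],[0.015,[0.0504,0.022,-0.0007],0]]' >/dev/null && $c &&
python3 -m inch '[[0.015,[0.0112,-0.0025,-0.0001],0],[0.015,[0.0217,-0.0072,-0.0003],0],[0.015,[0.0309,-0.0141,-0.0004],0],[0.015,[0.0386,-0.0227,-0.0005],0],[0.015,[0.0442,-0.0327,-0.0007],0]]' >/dev/null && $c )
```

```text
t21.80 ang 79.0 rad 55.6 z 198.4 Ft -2.6 Fr -2.3 Fz -3.4 w 24.1
t22.43 ang 139.8 rad 54.2 z 199.0 Ft -2.9 Fr -0.6 Fz -2.6 w 24.0
t23.05 ang -158.3 rad 53.9 z 199.5 Ft -3.2 Fr -3.7 Fz -1.3 w 24.1
avg 23.25 [ 5.4493e+02 -1.4036e+02  1.9957e+02  2.8400e+00  1.2000e-01 -1.3900e+00
  2.4100e+01] sd [0.1  0.33 0.03]
t23.88 ang -98.0 rad 55.0 z 200.0 Ft -2.7 Fr -5.6 Fz 0.6 w 24.0
t24.50 ang -40.6 rad 56.5 z 200.5 Ft -3.9 Fr -5.5 Fz 1.9 w 24.0
t25.12 ang 19.3 rad 56.5 z 201.6 Ft -2.5 Fr -2.1 Fz -1.5 w 23.7
t25.75 ang 79.1 rad 55.5 z 202.4 Ft -3.0 Fr -2.5 Fz -4.1 w 23.9
t26.38 ang 139.9 rad 54.1 z 203.1 Ft -2.8 Fr -1.5 Fz -4.2 w 23.9
```

```bash

python3 -m inch '[[0.015,[0.0035,-0.011,-0.0001],0],[0.015,[0.0046,-0.0224,-0.0003],0],[0.015,[0.0033,-0.0338,-0.0004],0],[0.015,[-0.0004,-0.0447,-0.0005],0],[0.015,[-0.0028,-0.0495,-0.0006],0]]' >/dev/null;  python3 -m inch '[[0.015,[0,0,0],0],[0.015,[0,0,0],0],[0.015,[0,0,0],0],[0.015,[0,0,0],0],[0.015,[0,0,0],0]]' >/dev/null; python3 chk.py;python3 avg.py
```

```text
t27.62 ang -165.6 rad 53.7 z 203.6 Ft 2.0 Fr -3.2 Fz -4.4 w 24.3
avg 27.825 [ 542.46 -132.72  203.63    3.59   -1.32   -4.81   24.05] sd [0.01 0.02 0.01]
```

```bash

python3 -m inch '[[0.015,[-0.0006,-0.001,0],0],[0.015,[-0.0012,-0.002,0],0],[0.015,[-0.0018,-0.003,0],0],[0.015,[-0.0026,-0.0043,-0.0001],0],[0.015,[-0.0026,-0.0043,-0.0001],0]]' >/dev/null; python3 chk.py;python3 avg.py
```

```text
t28.45 ang -160.4 rad 53.8 z 203.6 Ft -1.9 Fr -2.8 Fz -4.7 w 24.4
avg 28.65 [ 543.85 -137.42  203.65    2.89    2.94   -4.48   23.86] sd [0.01 0.01 0.01]
```

```bash

python3 -m inch '[[0.015,[-0.0004,-0.0006,0],0],[0.015,[-0.0008,-0.0013,0],0],[0.015,[-0.0008,-0.0013,0],0],[0.015,[-0.0008,-0.0013,0],0],[0.015,[-0.0008,-0.0013,0],0]]' >/dev/null; python3 chk.py;python3 avg.py
```

```text
t29.27 ang -158.7 rad 53.9 z 203.7 Ft -2.2 Fr -4.9 Fz -5.1 w 24.2
avg 29.475 [ 544.34 -138.93  203.69    3.43    4.04   -5.9    23.95] sd [0.01 0.01 0.01]
```

```bash

python3 -m inch '[[0.015,[0.0004,0.0006,0],0],[0.015,[0.0008,0.0013,0],0],[0.015,[0.0008,0.0013,0],0],[0.015,[0.0008,0.0013,0],0],[0.015,[0.0008,0.0013,0],0]]' >/dev/null; python3 chk.py;python3 avg.py
```

```text
t30.10 ang -159.2 rad 53.8 z 203.7 Ft 2.2 Fr -4.9 Fz -7.4 w 23.9
avg 30.3 [ 544.18 -138.53  203.76    5.54    0.73   -7.64   23.94] sd [0.01 0.01 0.01]
```

```bash

python3 -m inch '[[0.015,[-0.0008,0.0006,0.0005],0],[0.015,[-0.0016,0.0012,0.001],0],[0.015,[-0.0012,0.002,0.001],0],[0.015,[-0.0007,0.0027,0.001],0],[0.015,[-0.0007,0.0027,0.001],0]]' >/dev/null; python3 chk.py;python3 avg.py
```

```text
t30.93 ang -160.4 rad 53.5 z 203.5 Ft 1.9 Fr 5.7 Fz 5.5 w 24.1
avg 31.125 [ 544.12 -137.33  203.48   -3.82   -3.3     4.53   23.98] sd [0.02 0.01 0.01]
```

```bash

python3 -m inch '[[0.015,[0.0001,-0.0007,-0.0002],0],[0.015,[0.0003,-0.0015,-0.0005],0],[0.015,[0.0003,-0.0015,-0.0005],0],[0.015,[0.0003,-0.0015,-0.0005],0],[0.015,[0.0003,-0.0015,-0.0005],0]]' >/dev/null; python3 chk.py;python3 avg.py
python3 - <<'E'
from h import *
c=r.capture('side');cv2.imwrite('pics/s9.png',c['color'][:,:,::-1])
E
```

```text
t31.75 ang -160.5 rad 53.5 z 203.4 Ft 1.8 Fr 5.1 Fz 6.0 w 23.9
avg 31.95 [ 544.09 -137.25  203.45   -4.1    -3.57    5.37   23.9 ] sd [0.02 0.01 0.01]
```

View pics/s9.png

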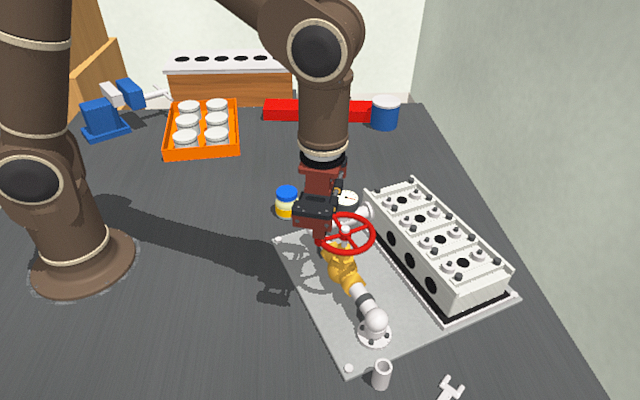

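The side view shows the gripper still holding the handle by the wheel at (345,235), with the jar, socket and wrench undisturbed. Next I'll check for drift while holding.

```bash

python3 -m inch '[[0.015,[0,0,0],0],[0.015,[0,0,0],0],[0.015,[0,0,0],0],[0.015,[0,0,0],0],[0.015,[0,0,0],0]]' >/dev/null; python3 avg.py;
python3 -m inch '[[0.015,[0,0,0],0],[0.015,[0,0,0],0],[0.015,[0,0,0],0],[0.015,[0,0,0],0],[0.015,[0,0,0],0]]' >/dev/null; python3 avg.py
```

```text
avg 32.825 [ 544.08 -137.25  203.45   -4.09   -3.53    5.59   24.06] sd [0.01 0.01 0.  ]
avg 33.65 [ 544.07 -137.24  203.44   -4.31   -3.79    5.73   23.87] sd [0.01 0.01 0.01]
```

```bash
python3 -c "
from station import r
print(r.job_done())"
```

```text
the job is handed in; nothing more can be done
None
```

The valve was turned clockwise until it hit its stop, then backed off two full turns (to within about 0.5° by my estimate); the wheel is at rest, the gripper still holds the handle, the wrench, jar and socket were not touched, and the job is handed in at about 34 s.

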